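Open the field case's battery hatch past its unmarked catch

TASK

Slide the hatch with the orange grip fully open so that the battery under it can be changed. The steel catch beside it may or may not be locking it, and nobody remembers which end of its slot locks: try the hatch first, and if it is held, slide that case's catch to the other end and try again. Leave the hatch of the other case, the one with the white grip, shut.

Things in the scene. Friction and masses are not known exactly. Their poses are not given: they have to be found in the camera images.
- case_hatch (a joint): opening of the orange-gripped hatch, m: 0 shut, 0.09 fully open at its stop (starts within 4 mm of shut). A flat plate 120 x 86 x 5 mm on top of a fixed olive case (240 x 170 x 90 mm high). It slides level along -x of case_grip (towards the robot), takes about 3 N and stays where left. If the catch holds it, it stops 8 mm from shut (5 mm of give if pulled hard): 10 N tell.
- case_grip (a point): centre of the orange grip: an upright bar on the hatch, 14 mm thick along x, 60 mm long along y, 32 mm high; its top is 16 mm above this point, the hatch plate 16 mm below. It moves with the hatch. x and y are the case's level axes (turned up to 15 degrees from the world's), z is up.
- case_knob (a point): centre of the same case's catch, an upright steel cylinder 20 mm across, 30 mm high, left (+y) of the hatch; axes as case_grip. It slides 30 mm along y (2 N) and stays where left. It starts at the end nearer the hatch, 75 mm to +y of the grip centre; the other end is at 105 mm. One end locks, the other frees (rarely both free); which is which varies unseen.
- spare_grip (a point): centre of the white grip of the other, otherwise identical olive case, with a catch knob of its own; it must stay shut. The two cases stand side by side, left and right, in either order.

How it is judged:
At the end, for the whole second after the job is handed in: The orange-gripped hatch is open to within 15 mm of its end stop (joint above 0.075 m) and at rest, and the white-gripped hatch is within 12 mm of where it started. The catch may be left at either end (value of joint case_hatch above 0.075 m and velocity of joint case_hatch between -0.01 and 0.01 m/s and distance of spare_grip from where it was at the start of the episode below 0.012 m); the robot touches nothing.
It fails at once if the hatch of the other case (white grip) slid more than 15 mm (distance of spare_grip from where it was at the start of the episode above 0.015 m).
It also fails if it takes over 51 s, if anything falls off the work surface, if the arm or the gripper's body presses on something with over 40 N, if the wrist force passes 120 N, or if a joint passes its speed limit or range.

ROBOT

A 7-joint arm with a two-finger parallel gripper is mounted at the origin on the work surface. World frame = base frame: x ahead of the robot, y to its left, z up, the work surface at z = 0. Lengths are in m, angles in rad, forces in N, time in s.
With the tool pointing down it reaches from about 0.4 to 0.875 m from the base axis. Payload 19.3 kg.
Tool frame: the origin (TCP) lies where the fingers leave the gripper's body, on its centre line; the fingertips stand bot.tip_reach ahead of it and the grasp point (between the pads) lies 54 mm ahead of it (bot.tip_reach is the distance from the TCP to the fingertips, in m); z points along the fingers, y is the line along which they close (so a half turn about z gives the same grasp; the last joint's range is limited). The gripper opens to 85 mm and grips with 20 to 120 N. Pads are 22 mm wide; open, the fingers measure 114 mm over their backs; the gripper's body (76 mm by 85 mm) begins 54 mm behind the grasp point. The pads swing forward as they close: fully open they stand 13 mm farther back than shut.
Start: joints at [1.241, 0.521, -0.036, 1.599, 0.021, 1.021, -0.113], TCP at [0.161, -0.604, 0.304] pointing down, gripper open.
Joint ranges: [-2.91, 2.91], [-0.3, 2.13], [-1.5, 1.42], [0.17, 2.43], [-1.26, 4.41], [0.16, 1.93], [-2.52, 2.52]. Speed limits (rad/s): [1.89, 1.89, 2.39, 2.39, 3.01, 3.01, 3.01].

INTERFACE

Orientations are given as [roll, pitch, yaw] about the fixed x, y, z axes, in that order (R = Rz(yaw) Ry(pitch) Rx(roll)).
In Python, from workcell import bot gives the robot as it stands. The module is installed in compiled form; this text tells all that it offers.
- The arm moves only by the shell command python3 -m jog 'ROWS' [FORCE]. ROWS is JSON, a list that holds one entry, the list of rows, each a list of 7 numbers: the shift along the tool's x, y, z in mm, then the turn, a rotation vector about the tool's x, y, z in rad, then the opening, from 0 (shut) to 1 (fully open). In form: [[[tx, ty, tz, wx, wy, wz, fingers], ...]]. A call has 1 to 5 rows; each row shifts and turns the commanded pose from where the row before left it, along the tool's axes as they then stand; what a row does not reach is not made up. A row lasts 1/10 s, in which the tool goes at most 50 mm and 8.59 degrees, less where a joint would pass 70% of its speed; a pose out of reach is approached as far as the arm can. A call is refused whole if a number of a shift passes 50 or a number of a turn 0.15, either way. A call with a gripper value outside its range is refused whole. The fingers move at their own pace and stop on an object; FORCE is the grip in N (left out, the last holds). Time passes only in rows, so rows that do not move let the fingers close. It gives the time, the measured TCP pose, the force, the opening and the grip force at its end, in the units of the state.
- bot.observe(): the state, without advancing time (a new reading comes with each control period).
- bot.grab_frame(name): name is "scene" or "top" or "wrist"; returns a dict with "img" (480x640x3 uint8, red, green, blue), "intrinsics" (3x3 intrinsics, pixels), "R" (3x3) and "t" (3): a world point X has camera coordinates R X + t; the wrist camera has in their place "tool_from_camera" (4x4, takes a point from camera to tool coordinates, whose origin is the TCP and whose axes are the flange's). Camera axes: x right, y down, z forward; pixel columns grow to the right and rows downward; lengths in m; the calibration is good to about 2 mm. A picture is of the moment at which its call begins: read the wrist's pose just before it. There is no depth.
- bot.job_done(): hands the job in; it is judged then, once.
Trained networks look in a picture, given as the dict that the camera call returned (one of the last four; its "shot" number tells which), for a name from the list of things; names that differ only in an ending like _2 or _b are one class to them, and where a whole thing is asked for, a point or a joint stands for the part that bears it (a point fixed in the world has none). Each returns a list of dicts, best first, with "conf" (0 to 1); they miss things now and then, are a little off and sometimes report something else, mostly with a low value. They report only what shows in the picture. A call takes as long as a camera call.
- bot.trace(query, picture): "region" (480x640 bool, what is visible of it).
- bot.spot_point(query, picture): "xyz" ([x, y, z] in m, in world coordinates, good to about 4 mm: a listed point, or the origin of a listed thing).
The state is a dict: "clock": time; "qpos": joint angles; "qd": joint speeds; "joint_efforts": joint torques, N m; "position": TCP position; "tool_rot": TCP orientation; "force": force on the tool from outside, world axes, zero at the start; "moment": the same for the moment, N m; "grip_width": finger opening in m; "finger_force": force on a finger pad.
Only numpy, scipy, OpenCV 4.12 (cv2) and the standard library are available. Lean on these libraries where they do the work, as an engineer would, in place of code of your own. Each camera call takes 0.05 s, during which the arm holds its last target. There are 200 camera calls.

## Working session

There is one attempt and no reset: what is moved stays moved. The work goes in short steps, Python scripts to look and compute and a shell command to move; the robot and the scene stay as the last step left them, time stands still between calls to the robot, and variables do not carry over. Pictures are saved under pics/ and viewed, at most 10 in all, crops included, and the job is handed in when it is done.

```bash
mkdir -p pics; python3 - <<'E'
from workcell import bot
import cv2,numpy as np
s=bot.observe();print(s['clock'],s['position'],s['tool_rot'],s['force'],bot.tip_reach,s['grip_width'])
ims=[]
for c in("scene","top"):
    p=bot.grab_frame(c);ims.append(cv2.resize(p['img'],(400,300)) if 0 else p['img'])
    for q in("case_grip","case_knob","spare_grip"):
        print(c,q,[(np.round(d['xyz'],4).tolist(),round(d['conf'],2)) for d in bot.spot_point(q,p)[:3]])
        for d in bot.trace(q,p)[:2]:
            v,u=np.nonzero(d['region']);print('  tr',round(d['conf'],2),len(u),u.mean().round(1),v.mean().round(1),u.min(),u.max(),v.min(),v.max())
    cv2.imwrite(f'pics/{c}0.png',p['img'][:,:,::-1])
E
```

```text
0.0 [ 0.1604448  -0.60378623  0.30332729] [-3.14042768e+00  8.03598575e-05  2.59758753e-01] [-0.39486149 -0.75042932 -0.80408481] 0.0726 0.08559864439498159
scene case_grip [([0.5729, -0.1707, 0.1113], 0.82)]
  tr 0.88 2479 246.4 215.9 206 287 188 245
scene case_knob [([0.4757, -0.1026, 0.1104], 0.78)]
  tr 0.62 204 310.7 199.0 305 316 190 208
scene spare_grip [([0.6282, 0.1366, 0.1094], 0.58)]
  tr 0.94 5370 359.9 346.3 306 415 300 394
top case_grip [([0.5748, -0.165, 0.1145], 0.58)]
  tr 0.92 4372 415.7 211.8 384 448 171 253
top case_knob [([0.4861, -0.1012, 0.1078], 0.7)]
  tr 0.66 176 375.8 271.2 369 383 264 278
top spare_grip [([0.6299, 0.1355, 0.1139], 0.6)]
  tr 0.6 4546 216.5 166.9 182 250 124 209
```

View pics/scene0.png

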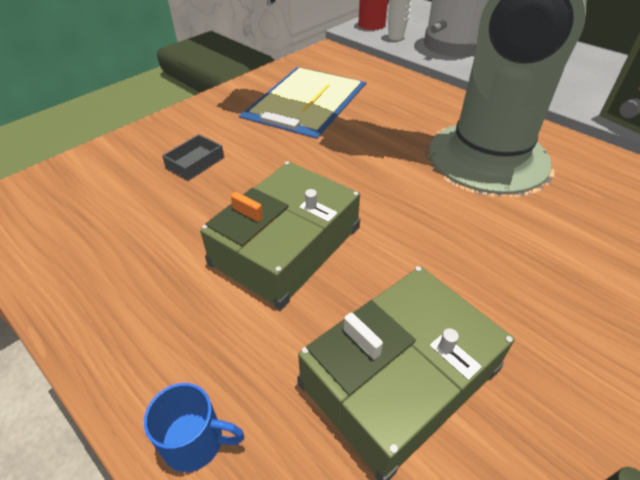

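View pics/top0.png

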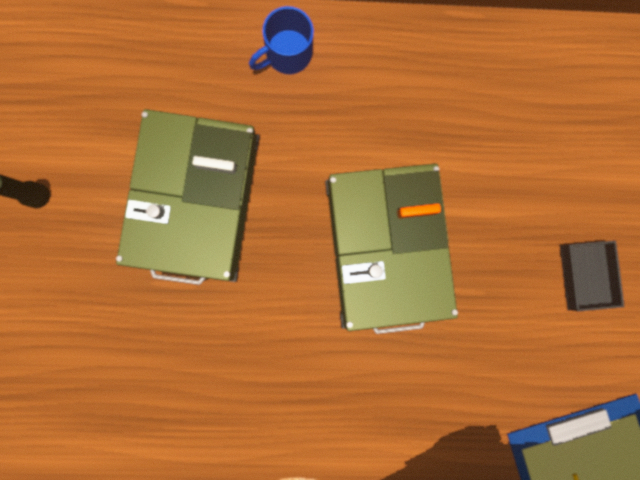

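The scene view shows the orange grip at (246,207) on the left case with its knob at (311,199), and the white one at (362,335). In the top view the orange grip is at (420,210) and its knob at (375,271), at the right end of its slot. The white case is to its left.

```bash
cat > h.py <<'E'
import cv2,numpy as np
from scipy.spatial.transform import Rotation as Ro
def P(p): return p['intrinsics']@np.c_[p['R'],p['t']]
def tri(a,b,ua,ub):
    X=cv2.triangulatePoints(P(a),P(b),np.float64(ua).reshape(2,1),np.float64(ub).reshape(2,1))[:,0];return X[:3]/X[3]
def atz(p,uv,z):
    d=p['R'].T@np.linalg.solve(p['intrinsics'],[*uv,1]);c=-p['R'].T@p['t'];return c+d*(z-c[2])/d[2]
def orange(im):
    h=cv2.cvtColor(im,cv2.COLOR_RGB2HSV);m=cv2.inRange(h,(5,200,150),(16,255,255))
    return m
E
python3 - <<'E'
from workcell import bot
from h import *
S=bot.grab_frame('scene');T=bot.grab_frame('top')
r={}
for n,p,box in(('s',S,(190,290,180,240)),('t',T,(390,450,195,225))):
    m=np.zeros((480,640),np.uint8);a,b,c,d=box;m[c:d,a:b]=orange(p['img'])[c:d,a:b]
    k,l,st,ce=cv2.connectedComponentsWithStats(m);i=1+st[1:,4].argmax();mm=(l==i).astype(np.uint8)
    r[n]=ce[i];R=cv2.minAreaRect(cv2.findNonZero(mm));box=cv2.boxPoints(R);print(n,ce[i],st[i],box.round(1).tolist())
    r[n+'b']=box
print('grip',tri(S,T,r['s'],r['t']))
b=r['tb'];W=np.array([atz(T,q,.125)for q in b]);print(W.round(4))
print('knob top',tri(S,T,(311,193),(375.5,271)), 'T at .12',atz(T,(375.5,271),.12))
# case edges from corner screws (top view), z=.09
c=[(333,180),(436,168),(455,313),(350,325)]
C=np.array([atz(T,q,.09) for q in c]);print(C.round(4)); 
for i,j in((0,1),(3,2),(0,3),(1,2)):
    d=C[j]-C[i];print(i,j,np.linalg.norm(d).round(4),np.degrees(np.arctan2(d[1],d[0])).round(2))
E
```

```text
Traceback (most recent call last):
ValueError: attempt to get argmax of an empty sequence
```

```bash
sed -i 's/(5,200,150),(16,255,255)/(6,225,180),(20,255,255)/' h.py; cat > m.py <<'E'
from workcell import bot
from h import *
S=bot.grab_frame('scene');T=bot.grab_frame('top')
print(S['img'][205,245],T['img'][211,420],S['img'][100,100+200],T['img'][205,300])
r={}
for n,p,bx in(('s',S,(190,290,180,240)),('t',T,(390,445,195,225))):
    I=p['img'].astype(int);m=np.zeros((480,640),np.uint8);a,b,c,d=bx
    m[c:d,a:b]=((I[...,0]>150)&(I[...,0]-I[...,2]>110)&(I[...,1]<170))[c:d,a:b]
    k,l,st,ce=cv2.connectedComponentsWithStats(m);i=1+st[1:,4].argmax();mm=(l==i).astype(np.uint8)
    r[n]=ce[i];box=cv2.boxPoints(cv2.minAreaRect(cv2.findNonZero(mm)));print(n,ce[i],st[i],box.round(1).tolist());r[n+'b']=box
print('grip',tri(S,T,r['s'],r['t']))
print(np.array([atz(T,q,.125)for q in r['tb']]).round(4))
print('knob top',tri(S,T,(311,193),(375.5,271)), 'T at .12',atz(T,(375.5,271),.12))
c=[(333,180),(436,168),(455,313),(350,325)]
C=np.array([atz(T,q,.09) for q in c]);print(C.round(4)); 
for i,j in((0,1),(3,2),(0,3),(1,2)):
    d=C[j]-C[i];print(i,j,np.linalg.norm(d).round(4),np.degrees(np.arctan2(d[1],d[0])).round(2))
E
python3 m.py
```

```text
[156  83  39] [251 151  10] [236 234 174] [194 112  47]
s [217.66666667 200.52986776] [ 190  180   72   60 2193] [[190.0, 180.0], [261.0, 180.0], [261.0, 239.0], [190.0, 239.0]]
t [420.05660377 209.76650943] [400 203  41  14 424] [[399.20001220703125, 206.89999389648438], [439.70001220703125, 202.39999389648438], [440.8999938964844, 212.8000030517578], [400.3999938964844, 217.3000030517578]]
grip [ 0.58602631 -0.18260522  0.12146423]
[[ 0.5753 -0.1394  0.125 ]
 [ 0.5837 -0.1992  0.125 ]
 [ 0.5684 -0.2011  0.125 ]
 [ 0.5601 -0.1413  0.125 ]]
knob top [ 0.48035231 -0.10592766  0.12056009] T at .12 [ 0.48092099 -0.1066891   0.12      ]
[[ 0.618  -0.0435  0.09  ]
 [ 0.6417 -0.202   0.09  ]
 [ 0.4207 -0.2327  0.09  ]
 [ 0.3997 -0.0738  0.09  ]]
0 1 0.1603 -81.51
3 2 0.1603 -82.46
0 3 0.2204 -172.09
1 2 0.2231 -172.1
```

Case yaw is about 8° (0.139 rad). The grip top centre is at (0.572, -0.170), and the knob sits 75 mm to +y and 81 mm to -x of it, with its top at 0.12, so the measurements agree with the text. I'll shut the fingers and hook the grip from its far side.

```bash
python3 -m jog '[[[0,0,0,0,0,0.12,0],[36,-27,0,0,0,0,0],[36,-27,0,0,0,0,0],[36,-27,0,0,0,0,0],[36,-27,0,0,0,0,0]]]' 60; python3 -m jog '[[[36,-27,0,0,0,0,0],[36,-27,0,0,0,0,0],[36,-27,0,0,0,0,0],[36,-27,0,0,0,0,0],[36,-27,0,0,0,0,0]]]'
```

```text
clock: 1.4
position: [0.2891, -0.4757, 0.304]
tool_rot: [3.141, -0.0, 0.14]
force: [0.7, -0.1, -0.4]
grip_width: 0.0125
finger_force: 0.0
clock: 1.9
position: [0.4486, -0.3168, 0.3041]
tool_rot: [3.141, -0.0, 0.14]
force: [0.6, -0.9, 0.0]
grip_width: 0.0001
finger_force: 0.0
```

```bash
cat > d.py <<'E'
import sys
from workcell import bot
from h import *
s=bot.observe();R=Ro.from_euler('xyz',s['tool_rot']);t=[float(v) for v in sys.argv[1:4]]
print('pos',s['position'].round(4) if hasattr(s['position'],'round') else s['position'],'yaw',s['tool_rot'][2],'F',np.round(s['force'],1),'clock',s['clock'])
print('need mm',(R.inv().apply(np.array(t)-s['position'])*1e3).round(1))
E
python3 d.py 0.602 -0.166 0.205
```

```text
pos [ 0.4486 -0.3168  0.3041] yaw 0.13967998280926786 F [ 0.6 -0.9  0. ] clock 1.9
need mm [ 172.8 -128.    99.1]
```

```bash
python3 -m jog '[[[36,-27,0,0,0,0,0],[36,-27,0,0,0,0,0],[36,-27,0,0,0,0,0],[36,-27,0,0,0,0,0],[0,0,0,0,0,0,0]]]' >/dev/null; python3 -m jog '[[[0,0,0,0,0,0,0],[0,0,0,0,0,0,0]]]' >/dev/null; python3 d.py 0.602 -0.166 0.200
```

```text
pos [ 0.5745 -0.1921  0.3038] yaw 0.13880195817883778 F [ 1.1  0.1 -1.2] clock 2.6
need mm [ 30.9 -22.1 103.8]
```

```bash
python3 -m jog '[[[31,-22,0,0,0,0,0],[0,0,30,0,0,0,0],[0,0,40,0,0,0,0],[0,0,33,0,0,0,0],[0,0,0,0,0,0,0]]]' >/dev/null; python3 -m jog '[[[0,0,0,0,0,0,0],[0,0,0,0,0,0,0]]]' >/dev/null; python3 d.py 0.602 -0.166 0.177
python3 - <<'E'
from workcell import bot
import cv2,numpy as np
a=bot.grab_frame('scene')['img'][130:290,170:390,::-1];b=bot.grab_frame('wrist')['img'][:,:,::-1]
a=cv2.resize(a,None,fx=1.8,fy=1.8,interpolation=cv2.INTER_CUBIC);b=cv2.resize(b,(384,288))
cv2.imwrite('pics/a1.png',np.hstack([a,b]))
E
```

```text
pos [ 0.6033 -0.1659  0.203 ] yaw 0.13887945299395343 F [-0.2  0.2  0.2] clock 3.3
need mm [-1.4 -0.1 26. ]
```

View pics/a1.png

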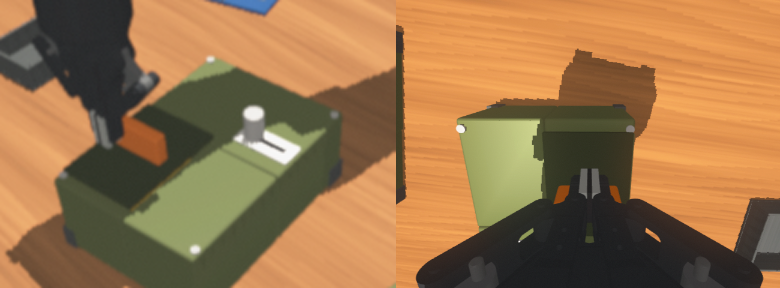

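The scene crop shows the shut fingertips just past the far face of the orange bar, at crop (105,140), above the plate. The wrist view shows the bar behind the fingers at (590,195). I'll descend and then pull towards -x.

```bash
python3 -m jog '[[[0,0,12,0,0,0,0],[0,0,11,0,0,0,0],[0,0,0,0,0,0,0],[0,0,0,0,0,0,0]]]'; python3 -m jog '[[[-6,0,0,0,0,0,0],[-6,0,0,0,0,0,0],[0,0,0,0,0,0,0],[0,0,0,0,0,0,0]]]'
```

```text
clock: 3.8
position: [0.6025, -0.1651, 0.1774]
tool_rot: [-3.141, 0.001, 0.14]
force: [-0.1, 0.4, -0.5]
grip_width: 0.0002
finger_force: 0.0
clock: 4.2
position: [0.5908, -0.167, 0.1782]
tool_rot: [3.141, -0.0, 0.14]
force: [1.7, 0.3, 0.6]
grip_width: 0.0001
finger_force: 0.0
```

Contact is about to happen, or just has. I'll pull in small steps.

```bash
for i in 1; do python3 -m jog '[[[-3,0,0,0,0,0,0],[-3,0,0,0,0,0,0],[0,0,0,0,0,0,0]]]'; done; python3 -m jog '[[[-3,0,0,0,0,0,0],[-3,0,0,0,0,0,0],[0,0,0,0,0,0,0]]]'
```

```text
clock: 4.5
position: [0.5847, -0.1676, 0.1781]
tool_rot: [-3.142, -0.0, 0.14]
force: [0.7, 0.6, -0.1]
grip_width: -0.0
finger_force: 0.3
clock: 4.8
position: [0.5823, -0.1679, 0.1784]
tool_rot: [3.141, -0.008, 0.141]
force: [27.0, 1.0, -17.3]
grip_width: 0.0001
finger_force: 13.3
```

```bash
python3 - <<'E'
from workcell import bot
import cv2,numpy as np
p=bot.grab_frame('scene');a=p['img'][150:270,180:330,::-1]
a0=cv2.imread('pics/scene0.png')[150:270,180:330]
print([(np.round(d['xyz'],4).tolist(),round(d['conf'],2)) for d in bot.spot_point('case_grip',p)])
cv2.imwrite('pics/a2.png',cv2.resize(np.hstack([a0,a]),None,fx=2.6,fy=2.6,interpolation=cv2.INTER_CUBIC))
s=bot.observe();print(s['force'],s['position'])
E
```

```text
[([0.5666, -0.1739, 0.1131], 0.64)]
[ 26.34519151   0.65862573 -16.73389106] [ 0.58230244 -0.16788222  0.17841112]
```

View pics/a2.png

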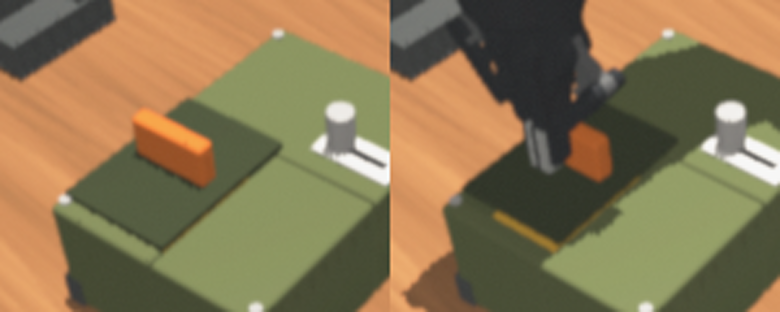

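The hatch moved about 8 mm, showing a yellow gap at crop (525,230), then stopped at 27 N. The catch holds it. I'll back off and slide this case's knob to +y.

```bash
python3 -m jog '[[[14,0,0,0,0,0,0],[0,0,-25,0,0,0,0],[0,0,-20,0,0,0,0],[0,0,0,0,0,0,0],[0,0,0,0,0,0,0]]]' >/dev/null;  python3 d.py 0.486 -0.143 0.222
```

```text
pos [ 0.5926 -0.1667  0.2229] yaw 0.13962110959195018 F [-0.5  0.2 -0.2] clock 5.4
need mm [-102.2  -38.2    0.9]
```

```bash
python3 -m jog '[[[-34,-13,0,0,0,0,0],[-34,-13,0,0,0,0,0],[-34,-12,0,0,0,0,0],[0,0,0,0,0,0,0],[0,0,0,0,0,0,0]]]' >/dev/null; python3 -m jog '[[[0,0,0,0,0,0,0],[0,0,20,0,0,0,0],[0,0,12,0,0,0,0],[0,0,12,0,0,0,0],[0,0,0,0,0,0,0]]]'; python3 d.py 0.486 -0.143 0.176
python3 - <<'E'
from workcell import bot
import cv2,numpy as np
a=bot.grab_frame('scene')['img'][130:290,170:390,::-1];b=bot.grab_frame('wrist')['img'][:,:,::-1]
a=cv2.resize(a,None,fx=1.8,fy=1.8,interpolation=cv2.INTER_CUBIC);b=cv2.resize(b,(384,288))
cv2.imwrite('pics/a3.png',np.hstack([a,b]))
E
```

```text
clock: 6.4
position: [0.4861, -0.1429, 0.1773]
tool_rot: [-3.141, 0.002, 0.14]
force: [-0.2, 0.5, -0.1]
grip_width: -0.0001
finger_force: 0.0
pos [ 0.4861 -0.1429  0.1773] yaw 0.1399674615926374 F [-0.2  0.5 -0.1] clock 6.4
need mm [-0.1  0.   1.3]
```

View pics/a3.png

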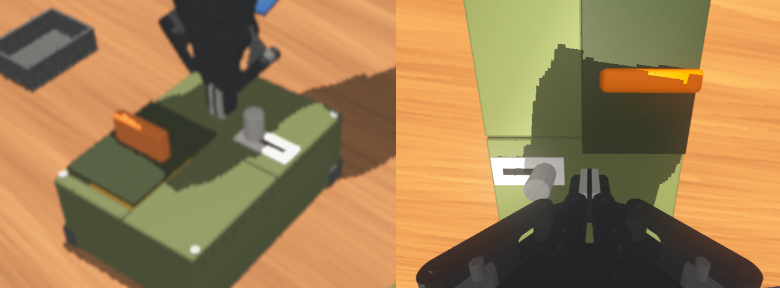

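The fingers sit on the -y side of the knob (crop (220,100) against the knob at (255,125)), level with it. I'll push to +y.

```bash
python3 -m jog '[[[0,-8,0,0,0,0,0],[0,-8,0,0,0,0,0],[0,-8,0,0,0,0,0],[0,-6,0,0,0,0,0],[0,0,0,0,0,0,0]]]'; python3 -m jog '[[[0,-4,0,0,0,0,0],[0,-4,0,0,0,0,0],[0,0,0,0,0,0,0]]]'
```

```text
clock: 7.0
position: [0.4824, -0.1123, 0.1791]
tool_rot: [-3.141, -0.0, 0.141]
force: [0.0, -0.5, 0.3]
grip_width: -0.0001
finger_force: 0.0
clock: 7.3
position: [0.4812, -0.1051, 0.1789]
tool_rot: [-3.141, -0.0, 0.14]
force: [-0.8, -0.1, 0.3]
grip_width: 0.0003
finger_force: 0.0
```

```bash
python3 -m jog '[[[0,-3,0,0,0,0,0],[0,-3,0,0,0,0,0],[0,0,0,0,0,0,0]]]'
python3 - <<'E'
from workcell import bot
import cv2,numpy as np
a=bot.grab_frame('scene')['img'][130:290,170:390,::-1];b=bot.grab_frame('wrist')['img'][:,:,::-1]
a=cv2.resize(a,None,fx=1.8,fy=1.8,interpolation=cv2.INTER_CUBIC);b=cv2.resize(b,(384,288))
cv2.imwrite('pics/a4.png',np.hstack([a,b]))
E
```

```text
clock: 7.6
position: [0.4803, -0.0992, 0.1789]
tool_rot: [-3.141, 0.0, 0.14]
force: [-0.2, -0.7, 0.6]
grip_width: -0.0002
finger_force: 0.1
```

View pics/a4.png

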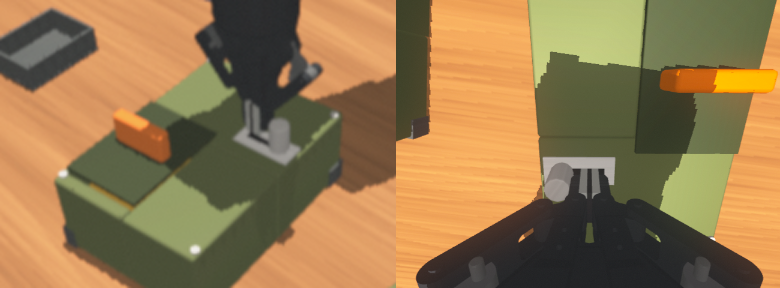

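The knob has moved to near the far end of its slot, at scene crop (278,135). I'll push on to the stop.

```bash
python3 -m jog '[[[0,-3,0,0,0,0,0],[0,-2,0,0,0,0,0],[0,0,0,0,0,0,0]]]'|sed -n '2p;4p'; python3 -m jog '[[[0,-2,0,0,0,0,0],[0,0,0,0,0,0,0]]]'|sed -n '2p;4p'
```

```text
position: [0.4799, -0.0972, 0.1791]
force: [3.6, -21.5, -3.4]
position: [0.4797, -0.0966, 0.1792]
force: [5.6, -32.9, -3.9]
```

The knob is at its stop. Back to the far side of the grip.

```bash
python3 -m jog '[[[0,16,0,0,0,0,0],[0,0,-25,0,0,0,0],[0,0,-20,0,0,0,0],[0,0,0,0,0,0,0],[0,0,0,0,0,0,0]]]' >/dev/null;  python3 d.py 0.600 -0.167 0.222
```

```text
pos [ 0.4816 -0.1084  0.2239] yaw 0.13972805829856205 F [ 0.3  0.3 -0.3] clock 8.7
need mm [109.1  74.5   1.9]
```

```bash
python3 -m jog '[[[36,25,0,0,0,0,0],[36,25,0,0,0,0,0],[37,25,0,0,0,0,0],[0,0,0,0,0,0,0],[0,0,0,0,0,0,0]]]' >/dev/null; python3 -m jog '[[[0,0,0,0,0,0,0],[0,0,20,0,0,0,0],[0,0,15,0,0,0,0],[0,0,10,0,0,0,0],[0,0,0,0,0,0,0]]]'|sed -n '2p;4p'; python3 -m jog '[[[-8,0,0,0,0,0,0],[-8,0,0,0,0,0,0],[-5,0,0,0,0,0,0],[-4,0,0,0,0,0,0],[0,0,0,0,0,0,0]]]'|sed -n '2p;4p'
```

```text
position: [0.5992, -0.1672, 0.1775]
force: [-0.2, 0.1, 0.1]
position: [0.5748, -0.1713, 0.1793]
force: [0.3, 0.5, -0.3]
```

It has passed the old stop freely. Pulling on.

```bash
python3 -m jog '[[[-10,0,0,0,0,0,0],[-10,0,0,0,0,0,0],[-10,0,0,0,0,0,0],[-10,0,0,0,0,0,0],[-10,0,0,0,0,0,0]]]'|sed -n '2p;4p'; python3 -m jog '[[[-8,0,0,0,0,0,0],[-6,0,0,0,0,0,0],[0,0,0,0,0,0,0]]]'|sed -n '2p;4p';python3 -m jog '[[[-4,0,0,0,0,0,0],[-3,0,0,0,0,0,0],[0,0,0,0,0,0,0]]]'|sed -n '2p;4p'
```

```text
position: [0.5249, -0.1781, 0.179]
force: [4.2, 1.9, 1.5]
position: [0.5109, -0.1803, 0.1788]
force: [0.4, 0.3, 0.1]
position: [0.5045, -0.181, 0.1788]
force: [0.4, -0.3, 0.6]
```

```bash
python3 -m jog '[[[-3,0,0,0,0,0,0],[-2,0,0,0,0,0,0],[0,0,0,0,0,0,0]]]'|sed -n '2p;4p';python3 -m jog '[[[-2,0,0,0,0,0,0],[0,0,0,0,0,0,0]]]'|sed -n '2p;4p'
```

```text
position: [0.503, -0.1811, 0.1794]
force: [23.3, -0.0, -14.4]
position: [0.5027, -0.1811, 0.1796]
force: [33.2, 2.1, -21.7]
```

The end stop is reached. I'll back off, retreat clear and check.

```bash
python3 -m jog '[[[16,0,0,0,0,0,0],[0,0,-30,0,0,0,0],[0,0,-45,0,0,0,0],[0,0,-40,0,0,0,0],[0,40,0,0,0,0,0]]]' >/dev/null; python3 -m jog '[[[0,45,0,0,0,0,0],[0,45,0,0,0,0,0],[0,45,0,0,0,0,0],[0,0,0,0,0,0,0],[0,0,0,0,0,0,0]]]'
python3 - <<'E'
from workcell import bot
from h import *
for c in('scene','top'):
    p=bot.grab_frame(c)
    for q in('case_grip','spare_grip'): print(c,q,[np.round(d['xyz'],4).tolist() for d in bot.spot_point(q,p)[:1]])
cv2.imwrite('pics/end.png',p['img'][:,:,::-1])
E
```

```text
clock: 12.8
position: [0.5376, -0.3536, 0.2931]
tool_rot: [-3.141, 0.001, 0.138]
force: [-0.8, 0.7, 0.6]
grip_width: -0.0
finger_force: 0.0
scene case_grip [[0.4861, -0.1834, 0.1145]]
scene spare_grip [[0.6267, 0.1357, 0.1089]]
top case_grip [[0.4861, -0.1798, 0.1159]]
top spare_grip [[0.63, 0.1337, 0.1107]]
```

View pics/end.png

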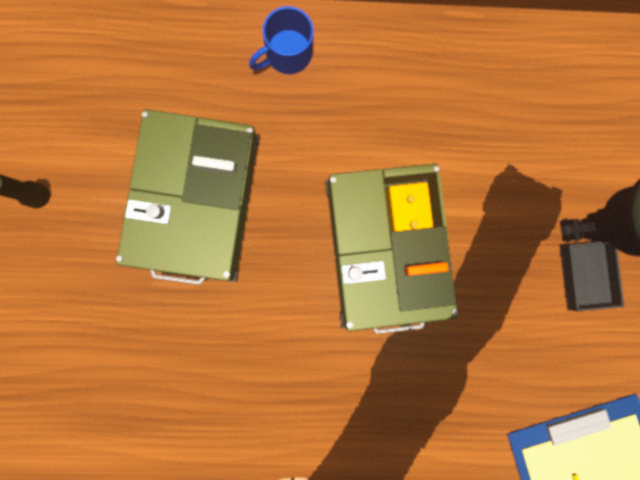

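The orange hatch is open, with its grip at (428,268) about 88 mm from the start and the battery showing at (410,205). The white hatch is unmoved at (213,163), and the arm is clear.

```bash
python3 -c "from workcell import bot;print(bot.job_done())"
```

```text
the job is handed in; nothing more can be done
None
```

The orange-gripped hatch is open to its end stop after its catch, which was locking it, was slid to the far (+y) end; the white-gripped hatch stayed shut, and the job is handed in with no verdict shown.

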